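Gauge the bore in a clamped shin bone

TASK

Take the tommy bar on the bone clamp and turn it clockwise (seen from above) until it stops. Then take the collared gauge rod from its wooden stand, push it straight down the flared guide tube on the clamp until its collar stops on the rim, and draw it out again. Finish while holding the gauge still and level (rod horizontal) with its tip over the white enamel dish, about 15 to 20 cm above the bench, so the tip can be read against the white; do not let go of it, and leave everything else where it is.

Things in the scene. Friction and masses are not known exactly. Their poses are not given: they have to be found in the camera images.
- clamp: Fixed cast iron clamp, base 150 (x) x 230 (y) x 20 mm; a pale bone lies along y; a flared steel guide tube stands on the bone at its -y half, an iron post (100 mm high) on the tube's +x side; on the +y half a strap with captive brass nut and tommy bar. Origin: centre of the base's underside; z up. Highest: the tube's rim, 125 mm.
- tube_mouth (a point): Centre of the upright guide tube's rim, at (0, -45, 125) mm in the clamp's frame. Rim 32 mm outside, 20 mm inside diameter; over 8 mm the mouth narrows to a 12 mm bore, 75 mm deep. Axes as the clamp's, z up.
- nut_grip (a point): Middle of the tommy bar, on the nut's upright axis, at (0, 60, 115) mm in the clamp's frame. Bar: brass, level, 10 mm thick, 64 mm long plus a 14 mm ball at each end; under its middle a 9 mm stem goes down to the 28 mm hex nut, its top 94 mm above the bench. Axes as the clamp's (this point does not turn).
- clamp_nut (a joint): Turn of nut and tommy bar, rad: 0 slack, growing clockwise seen from above, hard stop at 1.3 (tight), where the bar lies along the clamp's x. The bar's heading is the clamp's yaw + 1.3 - value. Starts at 0 to 0.45. Friction about 0.1 N m, no spring: stays where left.
- stand: Medium brown wooden block fixed to the bench, 60 (x) x 130 (y) x 78 mm high, with two upright 12 mm holes 71 mm deep at y = -40 and +40 mm; the gauge stands in one and the awl in the other (either way round). Origin: centre of its underside.
- gauge: Gauge rod, loose, 55 to 90 g, upright in the stand, collar on its top: steel rod 8 mm thick, 65 mm long, round-ended, round steel collar 30 mm across and 6 mm thick, round dark walnut handle 16 mm thick, 70 mm long. Origin: centre of the collar's underside; z up the handle: rod -65 to 0, collar 0 to 6, handle 6 to 76 mm. Held at 45 degrees it can be set upright and level without a level wrist.
- gauge_tip (a point): Tip of the gauge rod, 65 mm below the collar's underside, at (0, 0, -65) mm in the gauge's frame.
- dish: White enamel dish, loose, round, 150 mm across the rim, 30 mm high. Origin: centre of its underside, on the bench.
- awl: Bystander: awl with a pear-shaped dark wooden handle 26 mm thick and 46 mm high, no collar, standing in the stand's other hole. Origin: underside of the handle, z up.
- tin: Bystander: squat open tin of bone blanks, 90 mm across, 42 mm high. Origin: centre of its underside.
- dividers: Bystander: steel dividers lying flat, 130 mm long along x, 12 mm high. Origin: under the middle.
- file: Bystander: file with a walnut handle lying along x, 190 mm long, 24 mm high. Origin: under the ferrule.
- blank: Bystander: round bone blank 34 mm across, 8 mm thick, flat on the bench. Origin: centre of its underside.

How it is judged (in metres and radians):
On the way, in this order (a step that is already met when the one before it is completed fails the run):
1. the tommy bar is turned clockwise to its stop (value of joint clamp_nut above 1.2 rad), for 0.2 s.
2. the gauge is down the guide tube, its collar stopped on the rim, the nut still tight (value of joint clamp_nut above 1.2 rad and z of gauge in the frame of tube_mouth below 0.003 m and horizontal distance between gauge and tube_mouth below 0.004 m and angle between gauge's own z axis and vertical below 0.12 rad), for 0.2 s.
3. the gauge is drawn out, its tip clear above the rim (z of gauge_tip in the frame of tube_mouth above 0.01 m), for 0.1 s.
At the end, for the whole second after the job is handed in: Nut within 0.1 rad of its stop; gauge gripped in the fingers, touching neither clamp, stand nor dish; level within 0.2 rad, tip within 70 mm of the dish centre seen from above and 120 to 250 mm above the bench; still (under 20 mm/s, 0.15 rad/s) (value of joint clamp_nut above 1.2 rad and angle between gauge's own z axis and vertical between 1.371 and 1.771 rad and horizontal distance between gauge_tip and dish below 0.07 m and height (world z) of gauge_tip between 0.12 and 0.25 m and contact force between the fingers and gauge above 1 N and contact force between gauge and clamp below 0.1 N and contact force between gauge and stand below 0.1 N and contact force between gauge and dish below 0.1 N and linear speed of gauge below 0.02 m/s and angular speed of gauge below 0.15 rad/s); the arm keeps its last pose, push and grip.
It fails at once if the enamel dish or the awl is moved more than 25 mm (distance of any of dish, awl from where it was at the start of the episode above 0.025 m).
It fails at once if another thing on the bench is moved more than 25 mm (distance of any of tin, dividers, file, blank from where it was at the start of the episode above 0.025 m).
It also fails if it takes over 61 s, if anything falls off the work surface, if the arm or the gripper's body presses on something with over 40 N, if the wrist force passes 120 N, or if a joint passes its speed limit or range.

ROBOT

A 7-joint arm with a two-finger parallel gripper is mounted at the origin on the work surface. World frame = base frame: x ahead of the robot, y to its left, z up, the work surface at z = 0. Lengths are in mm, angles in rad, forces in N, time in s.
With the tool pointing down it reaches from about 425 to 925 mm from the base axis. Payload 6.8 kg.
Tool frame: the origin (TCP) lies midway between the tips of the shut fingers; the grasp point (between the pads) lies 19 mm behind it (robot.grip_point_offset is the distance from the TCP to the grasp point, in mm); z points along the fingers, y is the line along which they close (so a half turn about z gives the same grasp; the last joint's range is limited). The gripper opens to 88 mm and grips with 3 to 60 N. Pads are 20 mm wide; open, the fingers measure 115 mm over their backs; the gripper's body (75 mm by 178 mm) begins 61 mm behind the grasp point.
Start: joints at [-1.299, 0.477, 0.022, 1.555, -0.011, 1.109, -0.083], TCP at [250.243, 626.918, 190.764] pointing down, gripper open.
Joint ranges: [-2.96, 2.96], [-0.34, 2.1], [-1.41, 1.46], [0.24, 2.44], [-1.37, 4.51], [0.17, 1.92], [-2.96, 2.96]. Speed limits (rad/s): [2.39, 2.39, 3.14, 3.14, 3.14, 3.14, 3.14].

INTERFACE

Orientations are given as a unit quaternion [w, x, y, z].
In Python, from workcell import robot, eyes gives the robot as it stands.
- The arm moves only by the tool move_arm, never from a script. Its argument "plan" is a list that holds one entry, the list of rows, each a list of 5 numbers: the finger opening in cm, from 0 to 8.78, then the shift along the tool's x, y, z in cm, then the turn about the tool's z in rad. In form: [[[fingers, tx, ty, tz, spin], ...]]. A call has 1 to 20 rows; each row is the pose to reach, as a shift and turn from the pose commanded when the call began, along the tool's axes at that moment; what a row does not reach only later rows make up. A row lasts 1/8 s, in which the tool goes at most 62.5 mm and 10.7 degrees, less where a joint would pass 70% of its speed; a pose out of reach is approached as far as the arm can. A call with a gripper value outside its range is refused whole. The fingers move at their own pace and stop on an object; the grip force is fixed at half the most. Time passes only in rows, so rows that repeat a pose let the fingers close. It gives the time, the measured TCP pose, the force, the opening and the grip force at its end, in the units of the state.
- robot.get_state(): the state, without advancing time (a new reading comes with each control period).
- eyes.grab_frame(name): name is "side" or "top"; returns the picture (480x640x3 uint8, red, green, blue); there is no depth.
- eyes.camera_params(name): a dict with "fov_y" (degrees; the focal length in pixels is half the picture's height over the tangent of half this angle, whatever the lens; pixels are square), "cx", "cy" (the principal point, pixels), "camera_from_world" (4x4, takes a point from world to camera coordinates). Camera axes: x right, y down, z forward; pixel columns grow to the right and rows downward; lengths in mm; the calibration is good to about 2 mm. A picture is of the moment at which its call begins. camera_params takes no time and is no camera call.
- robot.close_job(): hands the job in; it is judged then, once.
The state is a dict: "t": time; "joint_positions": joint angles; "qvel": joint speeds; "joint_efforts": joint torques, N m; "ee_pos": TCP position; "ee_rot": TCP orientation; "contact_force": force on the tool from outside, world axes, zero at the start; "wrist_torque": the same for the moment, N m; "grip_width": opening from 0.0 (shut) to 1.0 (fully open); "grasp_force": force on a finger pad.
Only numpy, scipy, OpenCV 4.12 (cv2) and the standard library are available. Lean on these libraries where they do the work, as an engineer would, in place of code of your own. Each camera call takes 0.05 s, during which the arm holds its last target. There are 200 camera calls.

## Working session

There is one attempt and no reset: what is moved stays moved. The work goes in short steps, Python scripts to look and compute and a tool call to move; the robot and the scene stay as the last step left them, time stands still between calls to the robot, and variables do not carry over. Pictures are saved under pics/ and viewed, at most 10 in all, crops included, and the job is handed in when it is done.

Besides the shell and the picture viewer there is one more tool, called after "Call:" in YAML: its name, and indented under it one key for each argument. move_arm: Moves the arm, as the interface text tells. Its arguments: {"type":"object","properties":{"plan":{"type":"array"}},"required":["plan"]}

```bash
mkdir -p pics; ls
python3 - <<'E'
from workcell import robot, eyes
import cv2, numpy as np
np.set_printoptions(precision=4,suppress=True)
for n in("top","side"):
    im=eyes.grab_frame(n); cv2.imwrite(f"pics/{n}0.png",im[:,:,::-1]); print(n,eyes.camera_params(n))
print(robot.get_state(), robot.grip_point_offset)
E
```

```text
pics
top {'fov_y': 57.09403945838687, 'cx': 314.11540051817997, 'cy': 232.5916082986875, 'camera_from_world': array([[ -0.0048,  -1.    ,   0.0072,   8.5962],
       [ -0.9969,   0.0042,  -0.0783, 600.4174],
       [  0.0782,  -0.0076,  -0.9969, 962.823 ],
       [  0.    ,   0.    ,   0.    ,   1.    ]])}
side {'fov_y': 50.21208528018021, 'cx': 317.1082764716251, 'cy': 242.37321100411583, 'camera_from_world': array([[ -0.9562,  -0.2927,  -0.0035, 576.2144],
       [ -0.2011,   0.6654,  -0.7189, 180.5996],
       [  0.2127,  -0.6867,  -0.6951, 939.4594],
       [  0.    ,   0.    ,   0.    ,   1.    ]])}
{'t': 0.1, 'joint_positions': array([-1.2991,  0.4777,  0.0223,  1.5563, -0.0115,  1.1093, -0.0831]), 'qvel': array([ 0.0004, -0.0025,  0.002 , -0.0045, -0.0002,  0.0017,  0.0006]), 'joint_efforts': array([  0.0043, -58.4091,   1.54  , -27.3312,  -0.0542,   0.0131,
         0.    ]), 'ee_pos': array([250.0315, 626.3593, 189.8982]), 'ee_rot': array([-0.0001,  0.1888,  0.982 , -0.0008]), 'contact_force': array([-1.2595, -0.8802, -0.651 ]), 'wrist_torque': array([-0.055 ,  0.0078, -0.0391]), 'grasp_force': 0.0, 'grip_width': 1.0029972062149741} 18.700000000000003
```

View pics/top0.png

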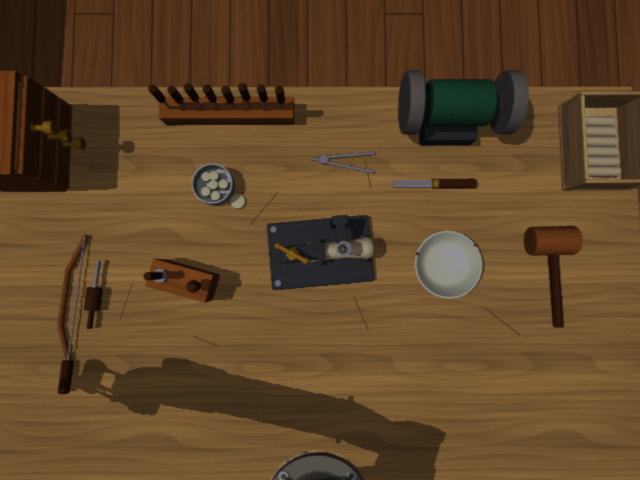

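View pics/side0.png

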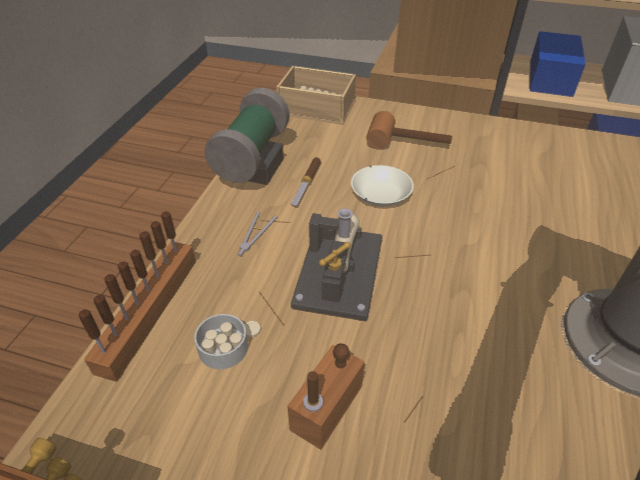

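The top view shows the clamp (tube rim near (344,248), brass bar near (291,253)), the stand with the gauge collar at about (160,275), the awl at (194,287) and the dish at (449,265). In the side view the tube rim is near (345,214), the bar near (336,254) and the collar near (313,402). I'll enlarge these areas next.

Run:
```python
import cv2, numpy as np
t=cv2.imread("pics/top0.png"); s=cv2.imread("pics/side0.png")
c=cv2.INTER_CUBIC
a=cv2.resize(t[205:300,130:390],(780,285),interpolation=c)
b=cv2.resize(s[200:305,285:415],(390,315),interpolation=c)
d=cv2.resize(s[340:445,265:395],(390,315),interpolation=c)
o=np.vstack([a,np.hstack([b,d])]); o=np.clip(o.astype(float)*1.6,0,255).astype(np.uint8)
cv2.imwrite("pics/crop1.png",o)
```

```text
(no output)
```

View pics/crop1.png

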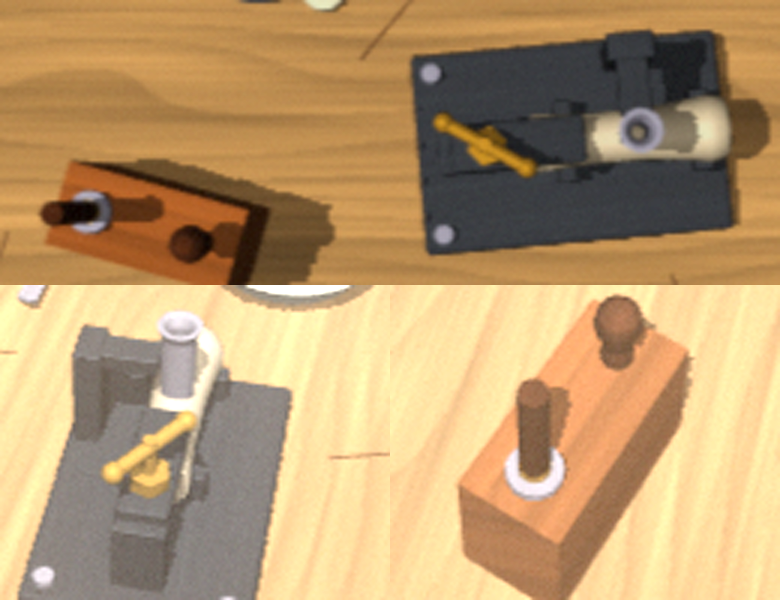

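The crop shows these in original pixels. In the top view the rim centre is (343.7,249), the bar's balls are (277.3,245.3) and (306.7,261.3), and the collar is (160,275.7). In the side view the rim is (345,214), the balls are (321.7,257.3) and (348.3,240.3), and the collar is (313.3,402).

```bash
cat > h.py <<'E'
import numpy as np, cv2
from workcell import robot, eyes
np.set_printoptions(precision=3,suppress=True)
def cam(n):
    p=eyes.camera_params(n); f=240/np.tan(np.radians(p["fov_y"])/2); T=np.array(p["camera_from_world"])
    return f,p["cx"],p["cy"],T
def ray(n,u,v):
    f,cx,cy,T=cam(n); R=T[:3,:3]; d=R.T@np.array([(u-cx)/f,(v-cy)/f,1]); return -R.T@T[:3,3], d/np.linalg.norm(d)
def onz(n,u,v,z):
    o,d=ray(n,u,v); return (o+d*(z-o[2])/d[2])[:2]
def tri(ut,us):
    o1,d1=ray("top",*ut); o2,d2=ray("side",*us)
    s=np.linalg.lstsq(np.c_[d1,-d2],o2-o1,rcond=None)[0]; a,b=o1+s[0]*d1,o2+s[1]*d2
    return (a+b)/2, np.linalg.norm(a-b)
def proj(n,X):
    f,cx,cy,T=cam(n); c=T[:3,:3]@np.asarray(X,float)+T[:3,3]; return np.array([f*c[0]/c[2]+cx,f*c[1]/c[2]+cy])
E
python3 - <<'E'
from h import *
P={"rim":((343.7,249),(345,214),125),"ballL":((277.3,245.3),(321.7,257.3),115),"ballR":((306.7,261.3),(348.3,240.3),115),"collar":((160,275.7),(313.3,402),84),"htop":((148,275.7),(312.7,374.),154),"awl":((194,286),(341,351),110)}
for k,(a,b,z) in P.items(): print(k,*tri(a,b),onz("top",*a,z),onz("side",*b,z))
t=cv2.imread("pics/top0.png"); h=cv2.cvtColor(t,cv2.COLOR_BGR2HSV)
m=((h[...,1]<70)&(h[...,2]>110)).astype(np.uint8); n,l,st,c=cv2.connectedComponentsWithStats(m)
for i in range(1,n):
    if st[i,4]>40: print(st[i],c[i],onz("top",*c[i],25))
# brass mask in both
for n_ in("top","side"):
    im=cv2.imread(f"pics/{n_}0.png"); h=cv2.cvtColor(im,cv2.COLOR_BGR2HSV)
    r=(slice(235,275),slice(265,320)) if n_=="top" else (slice(230,275),slice(310,360))
    m=np.zeros(im.shape[:2],np.uint8); m[r]=((h[r][...,1]>150)&(h[r][...,2]>70)); ys,xs=np.nonzero(m)
    print(n_,len(xs),cv2.fitLine(np.c_[xs,ys].astype(np.float32),2,0,.01,.01).ravel(),cv2.minAreaRect(np.c_[xs,ys].astype(np.float32)))
# clamp base corners
for q in((413,57),(713,33),(733,228),(428,253)): print(onz("top",q[0]/3+130,q[1]/3+205,20))
E
```

```text
rim [560.031 -52.314 123.8  ] 1.3611543580608108 [559.316 -52.363] [560.387 -50.839]
ballL [568.013  80.253 129.398] 1.8828942541040803 [567.812  81.137] [572.934  66.93 ]
ballR [535.044  21.69  127.   ] 0.08607295320241483 [535.247  21.813] [537.694   9.425]
collar [507.515 328.043  80.778] 0.6577128127578248 [507.251 326.871] [507.288 329.776]
htop [508.66  325.909 154.459] 0.1456350541750973 [508.581 326.06 ] [508.82  325.654]
awl [486.962 249.003 110.944] 0.4710052252787125 [486.693 249.203] [487.333 248.425]
[587 117  27   7 122] [599.877 120.139] [ 855.738 -649.442]
[587 127  18   8  76] [595.184 130.474] [ 831.603 -637.323]
[605 127  11   8  47] [609.979 130.468] [ 831.53 -671.29]
[588 137  29   8 131] [601.473 140.344] [ 808.574 -650.471]
[589 147  25   8 118] [600.941 150.297] [ 785.474 -647.958]
[589 157  30   8 147] [602.871 160.599] [ 761.636 -651.032]
[590 167  29   8 149] [603.631 170.624] [ 738.529 -651.464]
[201 169  31  27 315] [211.997 180.359] [719.163 235.039]
[219 179   9   9  61] [222.803 183.41 ] [712.134 210.687]
[211 191   9   9  65] [215.031 195.015] [685.843 227.801]
[231 195  14  13 106] [238.425 202.17 ] [669.457 175.238]
[ 415  231   67   68 2955] [451.245 262.581] [ 532.092 -298.971]
[362 240  10  17 103] [365.767 248.417] [ 564.477 -109.019]
[327 245  15  12  99] [333.051 250.949] [559.168 -36.059]
top 206 [  0.889   0.457 290.388 253.316] ((284.5171203613281, 252.7745819091797), (48.59851837158203, 16.952970504760742), 21.447738647460938)Traceback (most recent call last):
  File "<stdin>", line 13, in <module>
cv2.error: OpenCV(4.12.0) /io/opencv/modules/imgproc/src/linefit.cpp:50: error: (-215:Assertion failed) count > 0 in function 'fitLine2D_wods'
```

Run:
```python
from h import *
P={"ballL":((277.3,245.3),(322.3,261.7),115),"ballR":((306.7,261.3),(347.7,245.7),115),"mid":((292,253.3),(335,253.7),115)}
for k,(a,b,z) in P.items(): print(k,*tri(a,b),onz("top",*a,z),onz("side",*b,z))
print("dish",onz("top",448.5,265,30),onz("side",382,184.5,28))
C=np.array([onz("top",q[0]/3+130,q[1]/3+205,20) for q in((413,57),(713,33),(733,228),(428,253))])
print(C,C.mean(0)); e=C[0]-C[1]; print("yaw",np.arctan2(-e[0],e[1]), np.arctan2(*(C[3]-C[2])[::-1])-np.pi/2)
S=np.array([onz("top",q[0]/3+130,q[1]/3+205,78) for q in((75,162),(248,208),(45,240),(232,284))]); print(S)
```

```text
ballL [567.636  80.846 118.884] 0.037517796836447855 [567.812  81.137] [568.706  77.276]
ballR [535.411  21.86  113.015] 0.2800559601762797 [535.247  21.813] [535.111  23.871]
mid [551.763  51.475 115.553] 0.5524294620636063 [551.51  51.44] [552.172  50.992]
dish [ 526.736 -291.137] [ 528.269 -290.761]
[[ 620.518  110.057]
 [ 637.698 -114.946]
 [ 492.033 -127.719]
 [ 474.775   98.468]] [556.256  -8.535]
yaw 0.07620410798846496 0.07615270314961631
[[542.054 340.149]
 [509.45  219.029]
 [487.982 359.696]
 [456.952 229.43 ]]
```

```bash
cat >> h.py <<'E'
from scipy.spatial.transform import Rotation as Ro
def go(x,y,z,yh=None):
    """shift (cm, tool axes) and spin to reach TCP x,y,z with tool-y heading yh (deg, mod 180)"""
    s=robot.get_state(); q=np.array(s["ee_rot"]); R=Ro.from_quat(q[[1,2,3,0]]).as_matrix()
    d=R.T@(np.array([x,y,z])-s["ee_pos"])/10; h=np.degrees(np.arctan2(R[1,1],R[0,1]))
    w=None if yh is None else -np.radians((yh-h+90)%180-90)
    print("tcp",np.array(s["ee_pos"]),"yhead",h,"z",R[:,2],"shift",d,"spin",w,"j7",s["joint_positions"][6])
E
python3 -c "
from h import *
go(551.7,51.4,160,151.2); go(551.7,51.4,102,151.2)"
```

```text
tcp [250.031 626.359 189.898] yhead 68.23989075548332 z [-0.    -0.002 -1.   ] shift [-49.332 -42.211   3.063] spin -1.4479270541310014 j7 -0.08312937231941188
tcp [250.031 626.359 189.898] yhead 68.23989075548332 z [-0.    -0.002 -1.   ] shift [-49.331 -42.201   8.863] spin -1.4479270541310014 j7 -0.08312937231941188
```

Call:
move_arm:
  plan:
    - [[4,-12.3,-10.6,0,-0.36],[4,-24.7,-21.1,0,-0.72],[4,-37,-31.7,0,-1.09],[4,-49.3,-42.2,1,-1.448],[4,-49.3,-42.2,2,-1.448],[4,-49.3,-42.2,2,-1.448],[4,-49.3,-42.2,2,-1.448],[4,-49.3,-42.2,2,-1.448],[4,-49.3,-42.2,2,-1.448],[4,-49.3,-42.2,2,-1.448],[4,-49.3,-42.2,2,-1.448],[4,-49.3,-42.2,2,-1.448],[4,-49.3,-42.2,3,-1.448],[4,-49.3,-42.2,3,-1.448],[4,-49.3,-42.2,3,-1.448]]

```text
t: 1.98
ee_pos: [551.1, 53.5, 160.6]
ee_rot: [-0.0, -0.51, 0.86, 0.0]
contact_force: [0.8, 0.9, -0.1]
grip_width: 0.455
grasp_force: 0.0
```

```bash
python3 -c "
from h import *
go(551.7,51.4,102,151.2)"
```

```text
tcp [551.137  53.528 160.566] yhead 151.33068547408996 z [-0.001  0.    -1.   ] shift [ 0.159 -0.155  5.857] spin 0.0022808918073997575 j7 2.4499464170957626
```

Call:
move_arm:
  plan:
    - [[4,0.16,-0.15,2,0],[4,0.16,-0.15,4,0],[4,0.16,-0.15,5.85,0],[4,0.16,-0.15,5.85,0],[4,0.16,-0.15,5.85,0],[0,0.16,-0.15,5.85,0],[0,0.16,-0.15,5.85,0],[0,0.16,-0.15,5.85,0],[0,0.16,-0.15,5.85,0],[0,0.16,-0.15,5.85,0]]

```text
t: 3.22
ee_pos: [552.2, 50.1, 102.3]
ee_rot: [0.0, -0.509, 0.861, 0.0]
contact_force: [-0.6, -0.3, -0.5]
grip_width: 0.005
grasp_force: 0.0
```

```bash
python3 -c "
from h import *
go(551.7,51.4,102,94.4); print(robot.get_state())"
```

```text
tcp [552.185  50.078 102.263] yhead 151.19955519204203 z [-0.  0. -1.] shift [-0.092  0.106  0.026] spin 0.9913392517693734 j7 2.4580158061074937
{'t': 3.225, 'joint_positions': array([-0.24 ,  0.384,  0.047,  1.932, -0.024,  0.826,  2.458]), 'qvel': array([ 0.001, -0.001, -0.   , -0.001,  0.001, -0.   ,  0.   ]), 'joint_efforts': array([ -0.   , -47.57 ,   1.545, -22.39 ,   0.058,   0.036,  -0.   ]), 'ee_pos': array([552.185,  50.078, 102.263]), 'ee_rot': array([ 0.   , -0.509,  0.861,  0.   ]), 'contact_force': array([-0.621, -0.311, -0.539]), 'wrist_torque': array([ 0.055,  0.069, -0.003]), 'grasp_force': 0.0, 'grip_width': 0.005365302422326329}
```

Run:
```python
from h import *
t=eyes.grab_frame("top")[:,:,::-1]; s=eyes.grab_frame("side")[:,:,::-1]
c=cv2.INTER_CUBIC
o=np.hstack([cv2.resize(t[190:340,220:350],(400,460),interpolation=c),cv2.resize(s[190:330,270:390],(394,460),interpolation=c)])
cv2.imwrite("pics/c2.png",np.clip(o*1.5,0,255).astype(np.uint8))
```

```text
(no output)
```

View pics/c2.png

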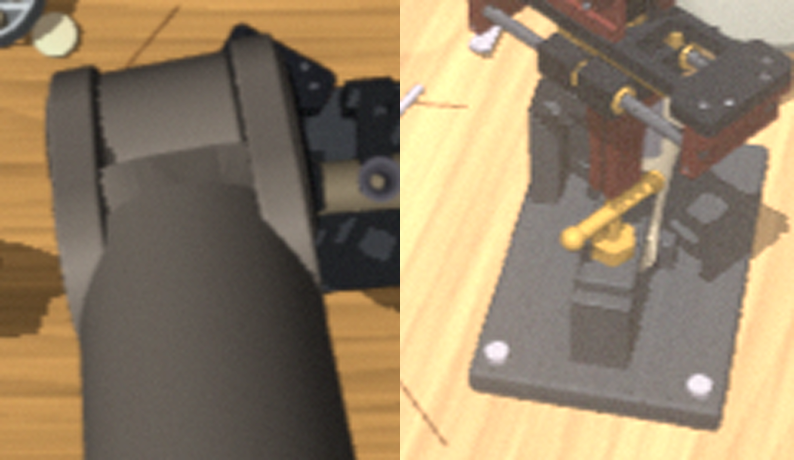

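```bash
python3 - <<'E'
from h import *
for z in (102,115,125,140): print(z,proj("side",(552.2,50.1,z)))
print("bar",proj("side",(551.7,51.4,115)))
cx,cy=(615-400)/3.283+270,195/3.286+190
print("tip seen",cx,cy,onz("side",cx,cy,102),onz("side",cx,cy,125))
s=cv2.imread("pics/c2.png")
E
python3 - <<'E'
import sys; sys.path.insert(0,'.')
from h import *
s=eyes.grab_frame("side")[:,:,::-1]
cv2.imwrite("pics/c3.png",np.clip(cv2.resize(s[130:290,250:430],(720,640),interpolation=cv2.INTER_CUBIC)[40:]*1.6,0,255).astype(np.uint8))
E
```

```text
102 [334.969 258.293]
115 [335.115 253.367]
125 [335.23  249.513]
140 [335.406 243.624]
bar [335.188 253.904]
tip seen 335.4888821200122 249.34266585514303 [557.598  27.085] [551.866  49.538]
```

View pics/c3.png

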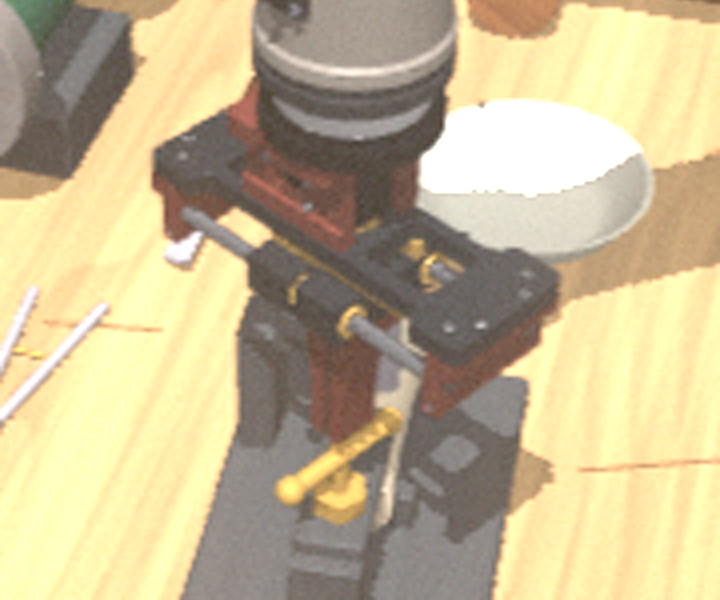

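The side view shows the shut fingers ending at about (335,249). The bar lies in front of them and hasn't moved, so they closed above or behind it. I'll lift and compare the real fingertip with the reported TCP.

Call:
move_arm:
  plan:
    - [[0,0,0,-2,0],[0,0,0,-4,0],[0,0,0,-6,0],[0,0,0,-6,0],[0,0,0,-6,0]]

```text
t: 4.0
ee_pos: [551.7, 50.0, 161.5]
ee_rot: [-0.0, -0.509, 0.861, 0.0]
contact_force: [-0.3, 0.8, 0.1]
grip_width: 0.007
grasp_force: 0.0
```

Run:
```python
from h import *
go(551.7,51.4,102,151.2)
p=robot.get_state()["ee_pos"]; print("tcp px",proj("side",p), "bar px", proj("side",(551.7,51.4,115)))
s=eyes.grab_frame("side")[:,:,::-1].copy()
x,y=proj("side",p)
im=cv2.resize(s[180:280,280:400],(720,600),interpolation=cv2.INTER_CUBIC); im=np.clip(im*1.6,0,255).astype(np.uint8)
cv2.circle(im,(int((x-280)*6),int((y-180)*6)),4,(0,0,255),1)
cv2.imwrite("pics/c4.png",im)
```

```text
tcp [551.705  50.027 161.489] yhead 151.20615288625453 z [-0.001 -0.    -1.   ] shift [-0.124  0.062  5.949] spin 0.00010738812364242727 j7 2.454577280237508
tcp px [335.943 234.979] bar px [335.188 253.904]
```

View pics/c4.png

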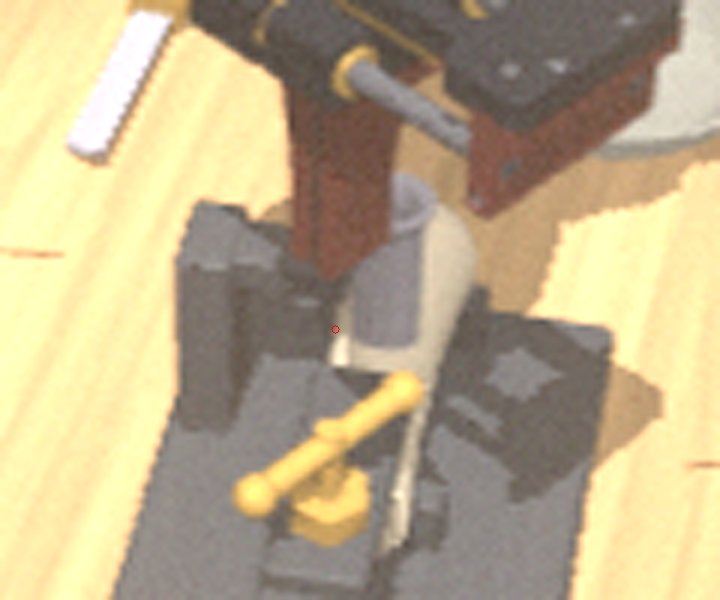

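The real fingertip is at about (335,226) against a projected (336,235). The tips therefore sit some 23–30 mm higher than the reported TCP. I'll grip lower.

Call:
move_arm:
  plan:
    - [[4,0,0,0,0],[4,0,0,0,0],[4,0,0,0,0],[4,0,0.06,3,0],[4,0,0.06,6,0],[4,0,0.06,7,0],[4,0,0.06,8,0],[4,0,0.06,8,0],[0,0,0.06,8,0],[0,0,0.06,8,0],[0,0,0.06,8,0],[0,0,0.06,8,0],[0,0,0.06,8,0]]

```text
t: 5.68
ee_pos: [552.1, 50.3, 82.6]
ee_rot: [0.0, -0.509, 0.861, -0.0]
contact_force: [0.7, -1.2, 2.6]
grip_width: 0.105
grasp_force: 30.0
```

Call:
move_arm:
  plan:
    - [[0,0,0,0,0.12],[0,0,0,0,0.24],[0,0,0,0,0.36],[0,0,0,0,0.48],[0,0,0,0,0.6],[0,0,0,0,0.72],[0,0,0,0,0.84],[0,0,0,0,0.92],[0,0,0,0,0.98],[0,0,0,0,1.02],[0,0,0,0,1.04],[0,0,0,0,1.04],[0,0,0,0,1.04],[0,0,0,0,1.04]]

```text
t: 7.42
ee_pos: [551.5, 51.2, 82.6]
ee_rot: [-0.0, -0.015, 1.0, 0.0]
contact_force: [-2.7, 1.5, 6.0]
grip_width: 0.106
grasp_force: 30.5
```

Run:
```python
from h import *
go(551.7,51.4,102,94.4); s=robot.get_state(); print(s["wrist_torque"],s["contact_force"],s["joint_efforts"][6])
```

```text
tcp [551.509  51.215  82.581] yhead 91.70870581071593 z [-0.     0.001 -1.   ] shift [-0.019  0.019 -1.942] spin -0.04697194474279867 j7 1.5525814308295773
[0.423 0.477 0.386] [-2.699  1.485  6.022] -0.36210098303854465
```

Call:
move_arm:
  plan:
    - [[0,0,0,0,0.03],[0,0,0,0,0.06],[0,0,0,0,0.06],[0,0,0,0,0.06]]

```text
t: 7.92
ee_pos: [551.5, 51.2, 82.6]
ee_rot: [-0.0, 0.015, 1.0, 0.0]
contact_force: [-2.6, 2.2, 6.0]
grip_width: 0.11
grasp_force: 32.1
```

Run:
```python
from h import *
go(551.7,51.4,102,94.4); s=robot.get_state(); print(s["wrist_torque"],s["contact_force"],s["joint_efforts"][6])
```

```text
tcp [551.525  51.181  82.611] yhead 88.30416235705786 z [-0.     0.001 -1.   ] shift [-0.016  0.024 -1.939] spin -0.10639243753635089 j7 1.5011960682823426
[0.407 0.557 0.529] [-2.635  2.206  5.981] -0.5585429817438126
```

Call:
move_arm:
  plan:
    - [[4,0,0,0,-0.03],[4,0,0,0,-0.06],[4,0,0,0,-0.06],[4,0,0,0,-0.06],[4,0,0,-4,-0.06],[4,0,0,-8,-0.06],[4,0,0,-11,-0.06],[4,0,0,-11,-0.06],[4,0,0,-11,-0.06]]

```text
t: 9.05
ee_pos: [551.0, 50.3, 191.4]
ee_rot: [-0.001, -0.014, 1.0, -0.0]
contact_force: [0.1, -0.2, -0.2]
grip_width: 0.457
grasp_force: 0.0
```

Run:
```python
from h import *
go(508,327,180,75); go(508,327,74,75)
s=eyes.grab_frame("side")[:,:,::-1]; cv2.imwrite("pics/s5.png",s)
# bar ball pixels expected at stop
for sg in(1,-1): print(proj("side",(551.7+sg*39*np.cos(.076),51.4+sg*39*np.sin(.076),115)))
h=cv2.cvtColor(np.ascontiguousarray(s),cv2.COLOR_BGR2HSV); r=h[220:290,290:380]
m=(r[...,0]>15)&(r[...,0]<32)&(r[...,1]>130)&(r[...,2]>60); ys,xs=np.nonzero(m)
print(len(xs)); i=xs.argsort(); print([(290+xs[k],220+ys[k]) for k in (i[0],i[3],i[-4],i[-1])])
```

```text
tcp [551.038  50.331 191.391] yhead 91.61312524311346 z [-0.001 -0.    -1.   ] shift [ 3.522 27.777  1.14 ] spin 0.28995373453851325 j7 1.499817162328459
tcp [551.038  50.331 191.391] yhead 91.61312524311346 z [-0.001 -0.    -1.   ] shift [ 3.509 27.778 11.74 ] spin 0.28995373453851325 j7 1.499817162328459
[314.506 250.668]
[356.145 257.184]
302
[(np.int64(315), np.int64(249)), (np.int64(315), np.int64(251)), (np.int64(354), np.int64(257)), (np.int64(354), np.int64(255))]
```

The brass mask's ends at (315,250) and (354,256) match the predicted tight position of the bar. Next is the gauge.

Call:
move_arm:
  plan:
    - [[4,0.9,7,0,0.08],[4,1.8,14,0,0.16],[4,2.7,21,0.3,0.23],[4,3.5,27.8,0.6,0.29],[4,3.5,27.8,1,0.29],[4,3.5,27.8,1,0.29],[4,3.5,27.8,1,0.29],[4,3.5,27.8,1,0.29],[4,3.5,27.8,1,0.29]]

```text
t: 10.22
ee_pos: [509.4, 326.0, 182.5]
ee_rot: [0.0, 0.132, 0.991, 0.0]
contact_force: [0.1, -0.3, 0.2]
grip_width: 0.453
grasp_force: 0.0
```

Run:
```python
from h import *
go(508,327,74,75)
s=eyes.grab_frame("side")[:,:,::-1]; x,y=proj("side",(508,327,154)); x,y=int(x),int(y); print(x,y)
cv2.imwrite("pics/c6.png",np.clip(cv2.resize(s[y-80:y+70,x-70:x+80],(600,600),interpolation=cv2.INTER_CUBIC)*1.5,0,255).astype(np.uint8))
```

```text
tcp [509.406 325.976 182.454] yhead 74.88044239200214 z [ 0. -0. -1.] shift [ 0.165  0.062 10.845] spin -0.002086673905371401 j7 0.7365425494497138
312 374
```

View pics/c6.png

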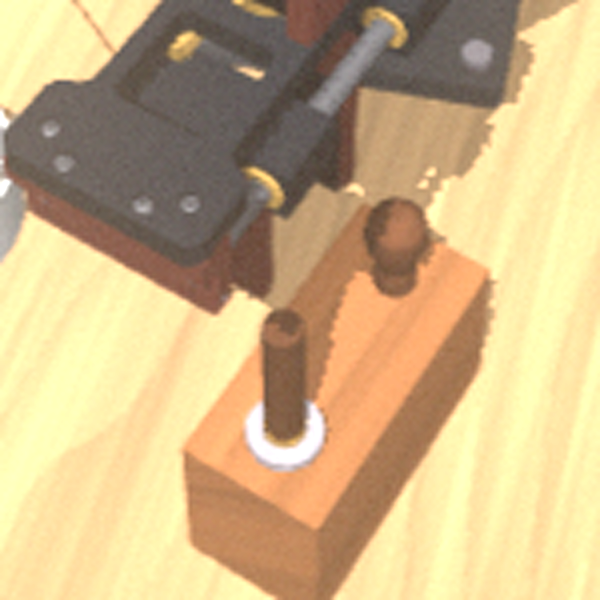

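Both fingers straddle the handle, whose top is at crop (283,325). The awl is clear. Descend and grip.

Call:
move_arm:
  plan:
    - [[4,0.16,0.06,4,0],[4,0.16,0.06,7,0],[4,0.16,0.06,9.5,0],[4,0.16,0.06,10.8,0],[4,0.16,0.06,10.8,0],[0,0.16,0.06,10.8,0],[0,0.16,0.06,10.8,0],[0,0.16,0.06,10.8,0],[0,0.16,0.06,10.8,0]]

```text
t: 11.4
ee_pos: [507.8, 328.5, 74.9]
ee_rot: [0.0, 0.131, 0.991, 0.0]
contact_force: [0.5, 0.5, 3.9]
grip_width: 0.175
grasp_force: 30.0
```

Call:
move_arm:
  plan:
    - [[0,0,0,-3,0],[0,0,0,-6,0],[0,0,0,-10,0],[0,0,0,-14.5,0],[0,0,0,-14.5,0],[0,0,0,-14.5,0],[0,0,0,-14.5,0]]

```text
t: 12.28
ee_pos: [506.5, 327.8, 217.7]
ee_rot: [-0.001, 0.13, 0.991, -0.001]
contact_force: [0.3, -0.4, -0.6]
grip_width: 0.179
grasp_force: 30.0
```

Run:
```python
from h import *
go(559.8,-52.8,220,75)
```

```text
tcp [506.537 327.756 217.655] yhead 75.00906582376787 z [-0.002 -0.002 -1.   ] shift [-14.988 -35.383  -0.178] spin 0.0001582284741548822 j7 0.7246920668012272
```

Call:
move_arm:
  plan:
    - [[0,-2.5,-6,0,0],[0,-5,-12,0,0],[0,-7.5,-18,0,0],[0,-10,-23.5,0,0],[0,-12.5,-29.5,0,0],[0,-14,-33,0,0],[0,-15,-35.4,0,0],[0,-15,-35.4,0,0],[0,-15,-35.4,0,0],[0,-15,-35.4,0,0],[0,-15,-35.4,0,0],[0,-15,-35.4,0,0]]

```text
t: 13.78
ee_pos: [560.7, -51.9, 219.3]
ee_rot: [0.0, 0.13, 0.992, 0.0]
contact_force: [-0.6, 0.1, -0.7]
grip_width: 0.178
grasp_force: 30.0
```

Run:
```python
from h import *
go(559.8,-52.8,220,75)
s=eyes.grab_frame("side")[:,:,::-1]; cv2.imwrite("pics/s7.png",s); cv2.imwrite("pics/t7.png",eyes.grab_frame("top")[:,:,::-1])
x,y=map(int,proj("side",(560,-52,150))); print(x,y)
cv2.imwrite("pics/c7.png",np.clip(cv2.resize(s[y-75:y+45,x-60:x+60],(600,600),interpolation=cv2.INTER_CUBIC)*1.5,0,255).astype(np.uint8))
```

```text
tcp [560.741 -51.882 219.279] yhead 75.05345188183895 z [ 0.  0. -1.] shift [ 0.067 -0.113 -0.072] spin 0.0009329113294766893 j7 1.4260972106885712
345 203
```

View pics/c7.png

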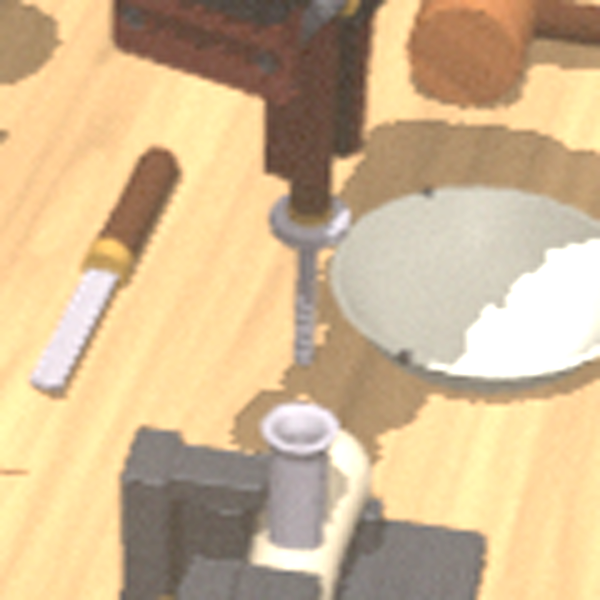

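Run:
```python
from h import *
print("collar",onz("side",347,172,222.4+3),"tip",onz("side",345.8,200.6,157.4),"rim",onz("side",344.8,213.6,125))
print("tcp",robot.get_state()["ee_pos"])
# rim subpixel from first images: ellipse of steel rim
for n,r in(("side0",(205,222,336,354)),("top0",(240,258,334,354)),("s7",(205,222,336,354))):
    im=cv2.imread(f"pics/{n}.png").astype(float)[r[0]:r[1],r[2]:r[3]]
    print(n); print((im[...,0]-im[...,2]).astype(int)[::1,:])
```

```text
collar [560.519 -52.165] tip [560.464 -52.797] rim [561.07  -51.888]
tcp [560.726 -52.211 219.287]
side0
[[-71 -69 -72 -74 -72 -72 -73 -73 -70 -72 -71 -71 -71 -74 -73 -73 -73 -73]
 [-71 -73 -71 -71 -70 -73 -73 -73 -71 -70 -71 -71 -74 -71 -72 -73 -71 -71]
 [-74 -74 -72 -72 -72 -75 -72 -69 -69 -69 -68 -70 -72 -74 -73 -73 -72 -70]
 [-73 -74 -73 -72 -68 -63 -56 -42 -33 -38 -46 -52 -65 -70 -73 -71 -71 -67]
 [-75 -75 -72 -56 -20  -5  -3  -1  -2  -3  -2  -1 -12 -44 -65 -70 -70 -65]
 [-73 -73 -56 -21  -3  -3  -4  -2  -1  -2  -4  -3  -1  -2 -13 -45 -67 -64]
 [-77 -57 -21  -2  -3  -4  -4  -2  -4  -3  -3  -3  -2  -4  -3 -15 -52 -64]
 [-69 -36  -4  -4  -4  -4  -3  -1  -5  -4  -3  -4  -2  -2  -2  -3 -20 -62]
 [-70 -37  -2  -3  -6  -4  -5  -3  -5  -2  -4  -5  -1  -4  -4  -2 -15 -54]
 [-76 -46  -4  -3  -5  -3  -5  -6  -5  -3  -5  -3  -5  -4  -2  -3 -17 -38]
 [-76 -57 -15  -4  -4  -8  -6  -7  -5  -5  -6  -5  -7  -2  -2  -8 -27 -40]
 [-75 -69 -40  -4  -2  -2  -7  -6  -4  -5  -5  -5  -4  -4  -5 -21 -37 -42]
 [-74 -72 -56 -15  -3  -5  -4  -5  -2  -4  -2  -1  -3  -3 -13 -36 -44 -45]
 [-56 -45 -29 -14 -1
[... 2395 characters left out ...]
 -4  -3  -1  -1 -11 -40]
 [-44 -18  -1  -2  -6  -3  -3  -2  -1  -3  -2  -3  -1  -2  -3  -2  -8 -36]
 [-48 -20  -3  -3  -5  -5  -3  -3  -2  -2  -2  -4  -3  -1  -5  -2 -17 -36]
 [-50 -34  -9   0  -2  -4  -6  -5  -5  -4  -5  -6  -4  -4  -1  -5 -26 -39]
 [-48 -46 -21  -1  -2  -4  -3  -4  -4  -4  -4  -4  -2  -1  -5 -20 -41 -42]
 [-47 -45 -34 -13  -2  -3  -4  -4  -3  -4   1   0  -3  -3 -12 -35 -44 -44]
 [-33 -29 -25 -14  -8  -6  -6  -4  -4  -4  -5  -4  -7  -7 -24 -40 -44 -43]
 [ -5  -5  -6  -8  -5  -8  -9 -10 -10  -7  -6  -9  -9 -10 -16 -36 -43 -44]
 [ -9  -9  -6  -6  -5  -4  -5  -6  -7  -7  -7  -4  -7  -9 -18 -38 -45 -45]
 [ -8  -8  -8  -7  -6  -6  -3  -4  -2  -6  -4  -4  -6  -6 -17 -29 -36 -41]]
```

The rod hangs upright: collar at (347,172), tip at (345.8,200.5), directly above the rim at (344.8,213). They agree to within about 1 mm, so I'll insert.

Call:
move_arm:
  plan:
    - [[0,0,0,2,0],[0,0,0,3,0],[0,0,0,3.5,0],[0,0,0,4,0],[0,0,0,4.5,0],[0,0,0,5,0],[0,0,0,5.5,0],[0,0,0,6,0],[0,0,0,6,0]]

```text
t: 15.0
ee_pos: [560.4, -52.4, 158.8]
ee_rot: [-0.0, 0.131, 0.991, -0.0]
contact_force: [-0.2, -0.0, -1.7]
grip_width: 0.174
grasp_force: 30.0
```

Call:
move_arm:
  plan:
    - [[0,0,0,1,0],[0,0,0,2,0],[0,0,0,2.8,0],[0,0,0,3.2,0],[0,0,0,3.5,0],[0,0,0,3.7,0],[0,0,0,3.8,0],[0,0,0,3.8,0],[0,0,0,3.8,0]]

```text
t: 16.12
ee_pos: [560.9, -52.5, 121.9]
ee_rot: [0.0, 0.131, 0.991, 0.0]
contact_force: [-1.7, 0.7, 5.0]
grip_width: 0.175
grasp_force: 30.0
```

Run:
```python
from h import *
s=robot.get_state(); print(s["ee_pos"],s["contact_force"],s["wrist_torque"])
```

```text
[560.9   -52.523 121.887] [-1.733  0.665  4.951] [ 0.036  0.561 -0.051]
```

Call:
move_arm:
  plan:
    - [[0,0,0,0.15,0],[0,0,0,0.3,0],[0,0,0,0.3,0],[0,0,0,0.3,0],[0,0,0,0.3,0]]

```text
t: 16.75
ee_pos: [561.6, -52.7, 121.6]
ee_rot: [0.001, 0.131, 0.991, 0.001]
contact_force: [-9.3, 1.2, 28.5]
grip_width: 0.174
grasp_force: 30.0
```

Run:
```python
from h import *
s=robot.get_state(); print(s["ee_pos"],s["contact_force"],s["wrist_torque"])
cv2.imwrite("pics/s8.png",eyes.grab_frame("side")[:,:,::-1])
im=cv2.imread("pics/s8.png")
cv2.imwrite("pics/c8.png",np.clip(cv2.resize(im[165:265,295:395],(600,600),interpolation=cv2.INTER_CUBIC)*1.5,0,255).astype(np.uint8))
```

```text
[561.61  -52.702 121.551] [-9.298  1.199 28.51 ] [ 0.174  2.336 -0.014]
```

View pics/c8.png

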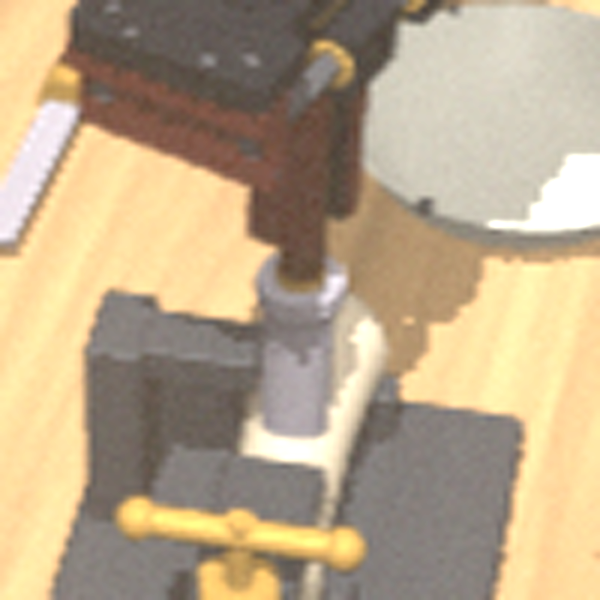

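The collar is seated on the rim with 28 N of contact force, and the bar lies at its tight position. Now I draw the gauge out.

Call:
move_arm:
  plan:
    - [[0,0,0,-0.5,0],[0,0,0,-2,0],[0,0,0,-4,0],[0,0,0,-6,0],[0,0,0,-8,0],[0,0,0,-10,0],[0,0,0,-11.8,0],[0,0,0,-11.8,0],[0,0,0,-11.8,0]]

```text
t: 17.92
ee_pos: [560.3, -52.4, 235.7]
ee_rot: [-0.0, 0.13, 0.991, -0.0]
contact_force: [-0.2, -0.0, -1.5]
grip_width: 0.176
grasp_force: 30.0
```

Run:
```python
from h import *
go(507.8,328,237,75)
```

```text
tcp [560.308 -52.391 235.65 ] yhead 75.00934291511238 z [-0.001 -0.    -1.   ] shift [14.911 35.386 -0.131] spin 0.00016306463044544166 j7 1.4188309897183065
```

Call:
move_arm:
  plan:
    - [[0,2.5,6,0,0],[0,5,12,0,0],[0,7.5,18,0,0],[0,10,23.5,0,0],[0,12.5,29.5,0,0],[0,14,33,0,0],[0,14.9,35.4,0,0],[0,14.9,35.4,0,0],[0,14.9,35.4,0,0],[0,14.9,35.4,0,0],[0,14.9,35.4,4,0],[0,14.9,35.4,8,0],[0,14.9,35.4,8.5,0],[0,14.9,35.4,8.5,0],[0,14.9,35.4,8.5,0]]

```text
t: 19.8
ee_pos: [509.7, 328.5, 153.2]
ee_rot: [0.001, 0.131, 0.991, 0.001]
contact_force: [-0.4, -0.6, 0.5]
grip_width: 0.182
grasp_force: 30.0
```

Run:
```python
from h import *
go(507.9,328,134,75)
```

```text
tcp [509.688 328.473 153.193] yhead 74.97228952260478 z [ 0.002  0.002 -1.   ] shift [ 0.164 -0.097  1.919] spin -0.00048363906784600703 j7 0.7420741876244152
```

Call:
move_arm:
  plan:
    - [[0,0.16,-0.05,0,0],[0,0.16,-0.05,0,0],[0,0.16,-0.05,0.6,0],[0,0.16,-0.05,1.2,0],[0,0.16,-0.05,1.6,0],[0,0.16,-0.05,1.95,0],[0,0.16,-0.05,1.95,0]]

```text
t: 20.68
ee_pos: [506.6, 327.8, 131.4]
ee_rot: [-0.0, 0.131, 0.991, -0.0]
contact_force: [0.2, 0.7, 0.3]
grip_width: 0.179
grasp_force: 30.0
```

Call:
move_arm:
  plan:
    - [[0,-0.4,0,0,0],[0,-1.1,0,0,0],[0,-1.9,0,0.07,0],[0,-2.7,0,0.2,0],[0,-3.5,0,0.4,0],[0,-4.2,0,0.7,0],[0,-4.9,0,1.0,0],[0,-4.9,0,1.0,0]]

```text
t: 21.68
ee_pos: [555.1, 314.8, 121.5]
ee_rot: [0.0, 0.131, 0.991, 0.0]
contact_force: [-0.9, 0.9, 1.2]
grip_width: 0.176
grasp_force: 30.0
```

Run:
```python
from h import *
s=robot.get_state(); print(s["ee_pos"],s["contact_force"],s["wrist_torque"])
im=eyes.grab_frame("side")[:,:,::-1]
cv2.imwrite("pics/c9.png",np.clip(cv2.resize(im[290:440,240:390],(600,600),interpolation=cv2.INTER_CUBIC)*1.5,0,255).astype(np.uint8))
```

```text
[555.089 314.847 121.481] [-0.901  0.912  1.157] [ 0.343  0.411 -0.031]
```

View pics/c9.png

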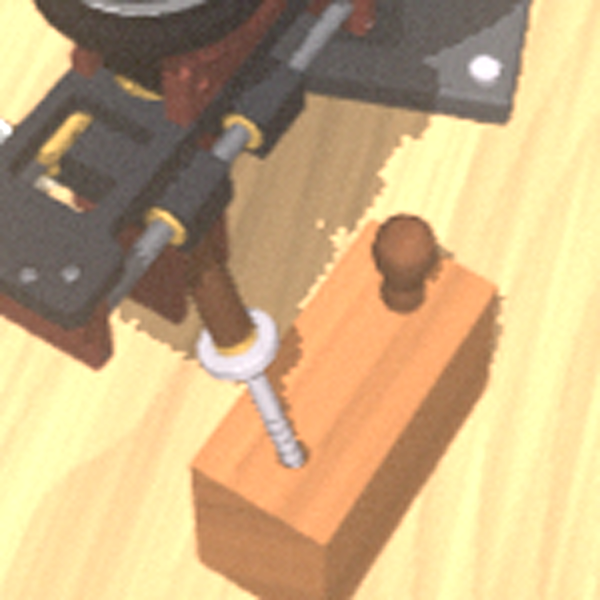

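The gauge pivots in the fingers: its tip is at the hole (crop (292,460)), it leans about 30°, and the forces are small. I'll continue the arc to level.

Call:
move_arm:
  plan:
    - [[0,-0.7,0,0.4,0],[0,-1.35,0,0.85,0],[0,-1.95,0,1.35,0],[0,-2.5,0,1.9,0],[0,-3.05,0,2.55,0],[0,-3.5,0,3.2,0],[0,-3.9,0,3.9,0],[0,-4.2,0,4.6,0],[0,-4.5,0,5.3,0],[0,-4.7,0,6.1,0],[0,-4.85,0,6.9,0],[0,-4.9,0,7.7,0],[0,-4.9,0,7.8,0],[0,-4.9,0,7.8,0]]

```text
t: 23.48
ee_pos: [614.2, 298.9, 48.5]
ee_rot: [0.01, 0.133, 0.991, 0.002]
contact_force: [19.2, -6.0, 9.9]
grip_width: 0.172
grasp_force: 30.0
```

Run:
```python
from h import *
s=robot.get_state(); print(s["ee_pos"],s["contact_force"],s["wrist_torque"],s["grasp_force"])
im=eyes.grab_frame("side")[:,:,::-1]
cv2.imwrite("pics/c10.png",np.clip(cv2.resize(im[290:440,240:390],(600,600),interpolation=cv2.INTER_CUBIC)*1.5,0,255).astype(np.uint8))
```

```text
[614.165 298.94   48.527] [19.203 -5.971  9.895] [-0.98  -3.367 -0.036] 30.0003182888031
```

```bash
cat > rod.py <<'E'
from h import *
def steel(im,box):
    x0,x1,y0,y1=box; r=im[y0:y1,x0:x1]; h=cv2.cvtColor(np.ascontiguousarray(r),cv2.COLOR_BGR2HSV)
    m=((h[...,1]<60)&(h[...,2]>85)).astype(np.uint8); n,l,st,c=cv2.connectedComponentsWithStats(m)
    for i in range(1,n):
        if st[i,4]>=8:
            ys,xs=np.nonzero(l==i); print(st[i]+[x0,y0,0,0,0],c[i]+[x0,y0],"rect",cv2.minAreaRect(np.c_[xs+x0,ys+y0].astype(np.float32)))
    return m
E
python3 - <<'E'
from rod import *
im=np.ascontiguousarray(eyes.grab_frame("side")[:,:,::-1]); cv2.imwrite("pics/s10.png",im)
m=steel(im,(240,350,340,430))
ux=np.array([.966,-.259,0]); ee=robot.get_state()["ee_pos"]; print("ee",ee)
for d in (0,6,30,65,100): print(d,proj("side",np.array([508,327.,82])+ux*d))
hh=cv2.cvtColor(im,cv2.COLOR_BGR2HSV)
for y in range(352,420): print(y,''.join('#' if v else '.' for v in m[y-340]))
E
```

```text
[261 340   7   3  14] [263.929 340.643] rect ((264.0, 341.0), (2.0, 6.0), 90.0)
[243 356   8  11  41] [246.195 360.537] rect ((246.11473083496094, 360.76226806640625), (4.993438243865967, 9.474730491638184), 39.80556869506836)
[275 368  43  39 307] [295.    386.912] rect ((296.75, 390.75), (47.37614822387695, 18.384777069091797), 45.0)
ee [614.233 298.962  48.636]
0 [313.41  400.912]
6 [310.029 398.971]
30 [296.707 391.322]
65 [277.834 380.486]
100 [259.591 370.012]
352 ..............................................................................................................
353 ..............................................................................................................
354 ..............................................................................................................
355 ..............................................................................................................
356 .......#......................................................................................................
357 ......####........................................
[... 6490 characters left out ...]
..........
414 ..............................................................................................................
415 ..............................................................................................................
416 ..............................................................................................................
417 ..............................................................................................................
418 ..............................................................................................................
419 ..............................................................................................................
```

```bash
cat >> rod.py <<'E'
def inplane(u,v,p0=(508,327.),hd=-15):
    o,d=ray("side",u,v); h=np.radians(hd); n=np.array([-np.sin(h),np.cos(h),0]); t=(np.array([*p0,0])-o)@n/(d@n); X=o+t*d
    return np.array([(X-np.array([*p0,0]))@np.array([np.cos(h),np.sin(h),0]),X[2]])
E
python3 - <<'E'
from rod import *
a=inplane(315,404.5); b=inplane(282,377); print(a,b,np.linalg.norm(b-a),np.degrees(np.arctan2(b[1]-a[1],b[0]-a[0])))
for q in ((287,369),(276,383)): print(inplane(*q))
s=robot.get_state(); print((s["ee_pos"][:2]-[508,327])@np.array([.966,-.259]))
E
```

```text
[-2.749 73.933] [56.061 99.846] 64.26633465601492 23.77990937580703
[ 45.214 131.116]
[69.274 70.853]
109.88270401669362
```

The numeric mask shows the rod about 24° from level. The tip at (315,405) is caught in the hole and pushing sideways with 19 N. I'll relieve that, lift the tip out, and finish levelling on the stand's plain edge.

Call:
move_arm:
  plan:
    - [[0,-0.6,0,0,0],[0,-1.2,0,0,0],[0,-1.2,0,-0.8,0],[0,-1.2,0,-1.6,0],[0,-1.2,0,-2.4,0],[0,-1.2,0,-3,0],[0,-2,0,-3,0],[0,-3,0,-3,0],[0,-3,0,-3,0],[0,-3,0,-3,0]]

```text
t: 24.82
ee_pos: [630.2, 294.6, 73.3]
ee_rot: [-0.0, 0.131, 0.991, -0.0]
contact_force: [0.4, -0.3, -0.6]
grip_width: 0.174
grasp_force: 30.0
```

Run:
```python
from rod import *
s=robot.get_state(); print(s["ee_pos"],s["contact_force"],s["wrist_torque"],(s["ee_pos"][:2]-[508,327])@np.array([.966,-.259]))
im=np.ascontiguousarray(eyes.grab_frame("side")[:,:,::-1]); cv2.imwrite("pics/s11.png",im)
m=steel(im,(240,350,330,430))
for y in range(345,405,1): print(y,''.join('#' if v else '.' for v in m[y-330][10:80]))
```

```text
[630.233 294.554  73.271] [ 0.356 -0.286 -0.562] [ 0.016 -0.011 -0.014] 126.48085358105709
[256 330   4   5  13] [257.    331.462] rect ((257.5, 332.0), (4.0, 3.0), 90.0)
[245 350   3   4   8] [245.625 351.25 ] rect ((245.25, 351.25), (2.1213202476501465, 2.8284268379211426), 45.0)
[264 353  44  39 325] [284.449 372.345] rect ((286.0000305175781, 376.5000305175781), (48.790367126464844, 19.091880798339844), 45.0)
345 ......................................................................
346 ......................................................................
347 ......................................................................
348 ......................................................................
349 ......................................................................
350 ......................................................................
351 ......................................................................
352 ......................................................................
353 .........................##...........................................
354 ....
[... 3116 characters left out ...]
.........................
396 ......................................................................
397 ......................................................................
398 ......................................................................
399 ......................................................................
400 ......................................................................
401 ......................................................................
402 ......................................................................
403 ......................................................................
404 ......................................................................
```

```bash
cat >> rod.py <<'E'
def rodfit(im,box,tipbox_rows,tip_end,p0=(508,327.),hd=-15):
    """centreline of the rod between image rows; elevation (deg) in the vertical plane through p0"""
    h=cv2.cvtColor(im,cv2.COLOR_BGR2HSV); m=(h[...,1]<60)&(h[...,2]>85); pts=[]
    for y in range(*tipbox_rows):
        xs=np.nonzero(m[y,box[0]:box[1]])[0]+box[0]
        if len(xs): pts.append((xs.mean(),y))
    vx,vy,x,y=cv2.fitLine(np.array(pts,np.float32),2,0,.01,.01).ravel()
    a=inplane(x-15*vx*np.sign(vx),y-15*vy*np.sign(vx),p0,hd); b=inplane(x+15*vx*np.sign(vx),y+15*vy*np.sign(vx),p0,hd)
    te=inplane(*tip_end,p0,hd); d=a-b; print("elev",np.degrees(np.arctan2(d[1],d[0])),"tip",te)
E
python3 - <<'E'
from rod import *
im=cv2.imread("pics/s11.png"); rodfit(im,(270,330),(372,388),(306,389.5)); print(inplane(276,361))
im=cv2.imread("pics/s10.png"); rodfit(im,(280,330),(386,402),(315.5,404))
E
```

```text
elev 22.20915098484588 tip [ 12.731 103.182]
[ 64.526 136.332]
elev 23.408495750789484 tip [-3.654 76.32 ]
```

Call:
move_arm:
  plan:
    - [[0,0,0,0.8,0],[0,0,0,1.6,0],[0,-0.1,0,2.2,0],[0,-0.3,0,2.7,0],[0,-0.5,0,3.2,0],[0,-0.6,0,3.7,0],[0,-0.7,0,4.2,0],[0,-0.7,0,4.2,0]]

```text
t: 25.88
ee_pos: [637.6, 292.6, 31.6]
ee_rot: [0.0, 0.131, 0.991, -0.0]
contact_force: [0.5, 0.0, 2.5]
grip_width: 0.175
grasp_force: 30.0
```

Run:
```python
from rod import *
s=robot.get_state(); print(s["ee_pos"],s["contact_force"],s["wrist_torque"],s["grip_width"],(s["ee_pos"][:2]-[508,327])@np.array([.966,-.259]))
im=np.ascontiguousarray(eyes.grab_frame("side")[:,:,::-1]); cv2.imwrite("pics/s12.png",im)
m=steel(im,(230,350,330,430))
for y in range(355,412,2): print(y,''.join('#' if v else '.' for v in m[y-330][20:100]))
```

```text
[637.636 292.646  31.581] [0.493 0.017 2.47 ] [ 0.028 -0.036 -0.007] 0.1754267128571616 134.12618986295618
[247 334   8   8  32] [250.625 337.438] rect ((250.75003051757812, 337.7500305175781), (3.535533905029297, 8.485280990600586), 45.0)
[230 355   7  10  37] [232.541 359.054] rect ((231.87803649902344, 359.4024658203125), (4.685213088989258, 9.526599884033203), 38.65980911254883)
[264 363  44  36 331] [282.761 380.737] rect ((283.95245361328125, 385.90081787109375), (48.053619384765625, 19.077728271484375), 45.93919372558594)
355 ................................................................................
357 ................................................................................
359 ................................................................................
361 ................................................................................
363 ........................#.......................................................
365 .....................#######....................................................
367 ....................#######........................
[... 1199 characters left out ...]
....................
397 ....................................................######......................
399 ................................................................................
401 ................................................................................
403 ................................................................................
405 ................................................................................
407 ................................................................................
409 ................................................................................
411 ................................................................................
```

Run:
```python
from rod import *
rodfit(cv2.imread("pics/s12.png"),(270,330),(382,395),(307,396.5))
```

```text
elev 13.193308597910127 tip [11.362 84.205]
```

Call:
move_arm:
  plan:
    - [[0,0,0,0.5,0],[0,0,0,0.9,0],[0,0,0,1.3,0],[0,0,0,1.7,0],[0,0,0,1.7,0],[0,0,0,1.7,0]]

```text
t: 26.68
ee_pos: [636.6, 293.0, 14.5]
ee_rot: [-0.0, 0.13, 0.991, -0.0]
contact_force: [0.5, -0.8, 1.8]
grip_width: 0.178
grasp_force: 30.0
```

Run:
```python
from rod import *
s=robot.get_state(); print(s["ee_pos"],s["contact_force"],s["wrist_torque"],s["grip_width"],(s["ee_pos"][:2]-[508,327])@np.array([.966,-.259]))
im=np.ascontiguousarray(eyes.grab_frame("side")[:,:,::-1]); cv2.imwrite("pics/s13.png",im)
m=steel(im,(250,350,350,420))
for y in range(363,410,2): print(y,''.join('#' if v else '.' for v in m[y-350][0:80]))
```

```text
[636.645 293.018  14.512] [ 0.549 -0.782  1.751] [0.054 0.181 0.019] 0.1780752377933721 133.0723625686287
[266 367  44  33 347] [283.516 382.81 ] rect ((285.7066650390625, 388.28875732421875), (47.65244674682617, 18.58856201171875), 41.87786865234375)
363 ................................................................................
365 ................................................................................
367 ........................##......................................................
369 .....................########...................................................
371 ....................#########...................................................
373 ...................#########....................................................
375 ..................##########....................................................
377 .................#############..................................................
379 ................#################...............................................
381 ................#######...##########...........................................
[... 491 characters left out ...]
....................
395 .................................................#########......................
397 ....................................................########....................
399 .......................................................####.....................
401 ................................................................................
403 ................................................................................
405 ................................................................................
407 ................................................................................
409 ................................................................................
```

Run:
```python
from rod import *
rodfit(cv2.imread("pics/s13.png"),(276,330),(385,397),(308,398.5))
```

```text
elev 6.297901350517415 tip [ 9.659 79.908]
```

Call:
move_arm:
  plan:
    - [[0,0,0,0.4,0],[0,0,0,0.8,0],[0,0,0,1.1,0],[0,0,0,1.1,0],[0,0,0,1.1,0],[0,0,0,-1,0],[0,0,0,-4,0],[0,0,0,-8,0],[0,0,0,-12,0],[0,0,0,-13,0],[0,0,0,-13,0],[0,0,0,-13,0]]

```text
t: 28.22
ee_pos: [635.9, 292.7, 143.0]
ee_rot: [-0.001, 0.13, 0.991, -0.001]
contact_force: [-0.3, -1.0, -0.4]
grip_width: 0.173
grasp_force: 30.0
```

Run:
```python
from rod import *
go(646,-323,145,75)
s=robot.get_state(); print(s["ee_pos"],s["contact_force"],s["grip_width"])
im=np.ascontiguousarray(eyes.grab_frame("side")[:,:,::-1]); cv2.imwrite("pics/s14.png",im)
m=steel(im,(240,340,290,380))
for y in range(292,370,2): print(y,''.join('#' if v else '.' for v in m[y-290][0:90]))
```

```text
tcp [635.928 292.688 142.993] yhead 75.0157430914311 z [-0.003 -0.001 -1.   ] shift [-16.892 -59.215  -0.125] spin 0.0002747687799152878 j7 0.9161242745879077
[635.928 292.688 142.993] [-0.335 -0.969 -0.398] 0.17288025412201313
[296 290  44  22 496] [318.155 301.712] rect ((318.2046203613281, 299.054443359375), (45.143035888671875, 18.458017349243164), 10.124671936035156)
[240 314  69  47 861] [263.893 332.987] rect ((270.45135498046875, 333.7109069824219), (40.014915466308594, 69.80266571044922), 79.01934814453125)
292 ........................................................................##########........
294 .........................................................#####........############........
296 ........................................................########......############........
298 ........................................................#######..#...#############........
300 ..........................................................###########################.#...
302 .............................................................#############################
304 ....
[... 2426 characters left out ...]
...................................
356 ####......................................................................................
358 ###.......................................................................................
360 #.........................................................................................
362 ..........................................................................................
364 ..........................................................................................
366 ..........................................................................................
368 ..........................................................................................
```

Run:
```python
from rod import *
rodfit(cv2.imread("pics/s14.png"),(275,330),(333,344),(308,345.5))
print((np.array([635.93,292.69])-[508,327])@np.array([.966,-.259]))
```

```text
elev 1.5390101917423216 tip [  7.027 219.738]
132.46666999999994
```

Call:
move_arm:
  plan:
    - [[0,-1.4,-5,0,0],[0,-2.9,-10,0,0],[0,-4.3,-15,0,0],[0,-5.7,-20,0,0],[0,-7.1,-25,0,0],[0,-8.6,-30,0,0],[0,-10,-35,0,0],[0,-11.4,-40,0,0],[0,-12.9,-45,0,0],[0,-14.3,-50,0,0],[0,-15.7,-55,0,0],[0,-16.5,-58,0,0],[0,-16.9,-59.2,0,0],[0,-16.9,-59.2,0,0],[0,-16.9,-59.2,0,0],[0,-16.9,-59.2,0,0],[0,-16.9,-59.2,0,0]]

```text
t: 30.4
ee_pos: [647.5, -321.4, 144.9]
ee_rot: [0.0, 0.13, 0.992, 0.0]
contact_force: [-0.2, 0.2, -0.8]
grip_width: 0.176
grasp_force: 30.0
```

Run:
```python
from rod import *
go(646,-323,100,75)
s=robot.get_state(); print(s["contact_force"],s["grip_width"],s["grasp_force"])
for n in("side","top"): cv2.imwrite(f"pics/{n}15.png",eyes.grab_frame(n)[:,:,::-1])
for z in(150,180,220): print(proj("side",(527,-291,z)),proj("top",(527,-291,z)))
```

```text
tcp [ 647.525 -321.416  144.874] yhead 75.08124990392967 z [ 0.  0. -1.] shift [ 0.107 -0.194  4.487] spin 0.001418078340501889 j7 1.8540015460942059
[-0.154  0.211 -0.849] 0.17638653615581232 29.99958872795105
[387.187 141.097] [467.638 264.553]
[388.437 129.414] [473.307 264.457]
[390.178 113.146] [481.536 264.316]
```

Call:
move_arm:
  plan:
    - [[0,0.1,-0.15,1.5,0],[0,0.1,-0.15,3,0],[0,0.1,-0.15,4,0],[0,0.1,-0.15,4.5,0],[0,0.1,-0.15,4.5,0],[0,0.1,-0.15,4.5,0],[0,0.1,-0.15,4.5,0],[0,0.1,-0.15,4.5,0]]

```text
t: 31.5
ee_pos: [646.0, -323.8, 100.1]
ee_rot: [0.0, 0.131, 0.991, -0.0]
contact_force: [0.3, 0.1, -0.3]
grip_width: 0.171
grasp_force: 30.0
```

Run:
```python
from rod import *
s=robot.get_state(); ee=s["ee_pos"]; print(ee,s["contact_force"],s["grasp_force"],np.abs(s["qvel"]).max())
A={}
for n in("side","top"):
    im=np.ascontiguousarray(eyes.grab_frame(n)[:,:,::-1]); A[n]=im; cv2.imwrite(f"pics/{n}16.png",im)
    print(n,"dish px",proj(n,(527,-291,28)),"expected tip",proj(n,(526,-290,176)),"collar",proj(n,(589,-306,177)))
    h=cv2.cvtColor(im,cv2.COLOR_BGR2HSV); x,y=proj(n,(555,-297,176)).astype(int)
    for r in range(y-22,y+26,2): print(r,x-40,' '.join(f"{v//10:2d}" for v in h[r,x-40:x+44:2,2]))
```

```text
[ 646.007 -323.833  100.126] [ 0.269  0.146 -0.312] 29.999553859233856 0.0014909346360180288
side dish px [382.539 184.535] expected tip [388.626 131.301] collar [362.448 122.9  ]
105 336  5  5  8  8 10  7  5  8 13 16 17 18 17 17 17 17 17 17 17 16 17 17 17 17 16 17 16 17 17 17 16 17 17 17 17 17 17 17 18 18 18 17
107 336  6  7  7  6  9  5  5 12 16 17 17 18 17 17 17 17 17 17 16 17 17 17 17 16 16 17 17 17 17 16 16 17 17 17 17 17 18 17 18 18 18 18
109 336  7  6  6  6  5  6  8 14 17 17 18 17 17 17 17 17 17 17 16 17 17 17 17 17 17 17 17 17 17 16 17 17 17 17 17 18 17 17 18 18 19 18
111 336  7  6  7  6  5  6  8 16 17 18 17 11 11 11 14 17 16 17 17 17 17 16 11  9 10 12 15 17 16 16 17 17 18 17 17 17 17 18 18 18 19 18
113 336  6  6  6  6  6  6 11 17 17 15 11 11 11 11 11 11 11 11 16 16 11  9 10 10 10 10 10 11 15 17 17 17 17 17 17 18 17 18 18 18 18 18
115 336  7  6  6  6  6  7  6  7 10 11 11 11 11 11 12 11 11 11 11  9  9  9 10 10 10 10 10 10 11 17 17 18 18 17 18 17 17 18 18 19 18 18
117 336  7  6  7  7  6  6  7  9  9  9  9 10 11 15 13 10 11 11 11  8  9  9 10 10 10 10 10 10 10 15 17 18 17 17 18 17 
[... 4897 characters left out ...]
 11 12 12 12 11 11 11 11 11 10
265 435 15 15 15 15 15 15 15 15 15 15 15 15 15 15 15 15 15 13 10 10 13 14 14 13  7 12 12 12 13 12 12 12 12 12 12 12 12 12 12 12 12 10
267 435 15 15 15 15 15 15 15 15 15 15 15 15 15 15 15 15 15 14 14 13 14 14 13 13  8 13 13 13 13 13 13 13 13 13 13 13 13 13 13 13 13  8
269 435 15 15 15 15 15 15 15 15 15 15 15 15 15 15 14 14 15 15 14 14 14 13 13 13  7 13 13 13 14 14 14 14 14 14 14 14 14 14 14 14 14  6
271 435 15 15 15 15 15 15 15 15 15 15 15 15 15 15 15 15 15 14 14 14 13 13 13 12  7 12 12 12 12 12 12 13 13 13 13 13 13 13 13 13 12  3
273 435 15 15 15 15 15 15 15 15 15 15 15 15 15 15 15 15 14 14 14 13 13 13 14 11 10 13 13 12 13 13 13 13 13 13 13 13 13 13 13 13 10  2
```

Both cameras put the tip where expected: side (388,131), top (472,265). That makes it about 176 mm up and within a few mm of the dish centre. The rod is level, still and gripped with 30 N, so I'm handing it in.

```bash
python3 -c "
from workcell import robot
print(robot.close_job())"
```

```text
the job is handed in; nothing more can be done
None
```

I tightened the nut to its stop, seated the gauge on the tube rim and drew it out, and handed in with the gauge still and level, tip about 176 mm above the bench near the dish centre; no verdict came back.

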